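# Turn a trial plate over in its tray and tip it into the basket

## Robot

A 6-joint arm with a two-finger parallel gripper is mounted at the origin on the work surface. World frame = base frame: x ahead of the robot, y to its left, z up, the work surface at z = 0. Lengths are in mm, angles in rad, forces in N, time in s.
With the tool pointing down it reaches from about 275 to 1000 mm from the base axis. Payload 8.4 kg.
Tool frame: the origin (TCP) lies between the finger pads; the fingertips stand 11 mm ahead of it and the grasp point (between the pads) lies 8 mm behind it; z points along the fingers, y is the direction in which the jaws open and shut (so a half turn about z gives the same grasp; the last joint's range is limited). The gripper opens to 85 mm and grips with 20 to 120 N. Pads are 22 mm wide; open, the fingers measure 114 mm over their backs; the gripper's body (76 mm by 85 mm) begins 54 mm behind the grasp point. The pads swing forward as they close: fully open they stand 13 mm farther back than shut.
Start: joints at [1.128, 0.353, 1.633, -0, 1.155, -0.002], TCP at [266.663, 565.26, 218.481] pointing down, gripper open.
Joint ranges: [-2.63, 2.63], [-0.92, 2.1], [0.06, 2.66], [-1.3, 4.44], [0, 2.69], [-3.02, 3.02]. Speed limits (rad/s): [2.22, 2.22, 2.79, 3.14, 3.14, 3.14].

## Interface

Orientations are given as [roll, pitch, yaw] about the fixed x, y, z axes, in that order (R = Rz(yaw) Ry(pitch) Rx(roll)).
In Python, from rig import r, eyes gives the robot as it stands. The module is installed in compiled form; this text tells all that it offers.
- The arm moves only by the tool servo_tool, never from a script. Its argument "rows" is a list of rows, each a list of 3 entries, a list of its own where there are three numbers: the shift along the world's x, y, z in cm, then the turn about the world's z in rad, then the finger opening in cm, from 0 to 8.54. A call has 1 to 5 rows; each row shifts and turns the commanded pose from where the row before left it; what a row does not reach is not made up. A row lasts 1/12 s, in which the tool goes at most 41.7 mm and 7.16 degrees, less where a joint would pass 70% of its speed; a pose out of reach is approached as far as the arm can. A call is refused whole if a number of a shift passes 4.17 or a number of a turn 0.125, either way. A call with a gripper value outside its range is refused whole. The fingers move at their own pace and stop on an object; "squeeze" is the grip in N (left out, the last holds). Time passes only in rows, so rows that do not move let the fingers close. It gives the time, the measured TCP pose, the force and the opening at its end, in the units of the state.
- r.sense(): the state, without advancing time (a new reading comes with each control period).
- eyes.grab_frame(name): name is "scene" or "top" or "wrist"; returns a dict with "frame" (384x512x3 uint8, red, green, blue), "depth" (384x512 float32, mm along the optical axis (not along the pixel's ray), 0 where there is no reading), "vertical_fov" (degrees; the focal length in pixels is half the picture's height over the tangent of half this angle, whatever the lens; pixels are square), "cx", "cy" (the principal point, pixels), "D" ([k1, k2, p1, p2, k3] as OpenCV has them; the pictures are not rectified), "camera_from_world" (4x4, takes a point from world to camera coordinates); the wrist camera has in their place "hand_eye" (4x4, takes a point from camera to tool coordinates, whose origin is the TCP and whose axes are the flange's). Camera axes: x right, y down, z forward; pixel columns grow to the right and rows downward; lengths in mm; the calibration is good to about 2 mm. A picture is of the moment at which its call begins: read the wrist's pose just before it.
- r.sign_off(): hands the job in, once; it reports no verdict.
The state is a dict: "clock": time; "qpos": joint angles; "qvel": joint speeds; "joint_efforts": joint torques, N m; "eef_pos": TCP position; "tcp_rot": TCP orientation; "contact_force": force on the tool from outside, world axes, zero at the start; "wrist_torque": the same for the moment, N m; "opening": opening from 0.0 (shut) to 1.0 (fully open).
Only numpy, scipy, OpenCV 4.12 (cv2) and the standard library are available. Lean on these libraries where they do the work, as an engineer would, in place of code of your own. Each camera call takes 0.05 s, during which the arm holds its last target.

## Task

The clean trial plate lies hollow side up on the tray's deck and would hold water: turn it over by rocking the tray, never touching the plate. Lift the tray by its spout-end handle until the plate drops off the deck into the gap at the wall end, then set the tray flat on its stand and let go. Now lift the wall-end handle so that the plate tumbles over under the deck, leaves by the spout and lies hollow side down in the basket; set the tray back flat on its stand and leave everything else where it was.

Things in the scene. Friction and masses are not known exactly. Their poses are not given: they have to be found in the camera images.
- station: Fixed white stand, steel ramp and basket in one row along its x. Origin: on the table under the middle of the tray's seat; z up, x points to the basket. Stand: flat top 55 mm high, x -85 to +72 mm, y -50 to +50 mm; ridges 2.5 mm high keep the tray in place with about 2 mm of play. From x = 72 mm a polished ramp between white plates 70 mm high goes down 45 degrees to the basket.
- seat (a point): the middle of the stand's top, 55 mm above the table: the tray's origin rests here, the tray's axes along the station's
- basket (a point): the middle of the basket's polished steel floor, 190 mm along x from the station's origin, 10 mm above the table. The basket is open on top, inside 90 mm wide (y) and 150 mm long (x = 115 to 265 mm of the station), its steel walls 55 mm above the table
- tray: Loose steel tray on the stand, about 0.45 kg, 141 mm long (x) by 76 mm wide (y). Origin: underside; z up, x points to its open spout (to the basket). It stands on two round rubber feet along y, 8 mm in diameter, at x = -71 and +62 mm, and can be rocked up at either end on the foot at the other end. Side walls 83 mm high with clear windows, 68 mm apart; floor top at z = 12 mm, open at the spout.
- deck_edge (a point): the edge of the tray's deck above the gap, on the middle line, at tray x = -12, z = 59 mm. The deck is two fixed rails with 22 mm between them, 4 mm thick, 43 mm above the floor, from x = -12 to +62 mm, without a stop at either end. Raise the spout end: the plate slides over this edge (from about 15 degrees on; 60 is sure) and drops into the gap, where it stays once the tray is flat.
- gap (a point): the floor of the gap, at tray x = -30, z = 12 mm. The closed end wall slopes outward at 65 degrees, from the floor at x = -37 to x = -70 mm at z = 83 mm; at deck height the gap is 47 mm wide. A plate in the gap leans or stands on edge.
- spout (a point): end of the tray's floor, at tray x = +66, z = 12 mm. Raise the wall end by 45 to 65 degrees: the plate in the gap slides foot first under the deck, tips over against the sloping wall onto its other face, and leaves here. It may need some 60 degrees and a little rocking. Raised wall end first, the plate would slide off the deck unturned.
- handle_spout (a point): middle of the spout-end handle: a round steel bar along the tray's y, 10 mm in diameter, 64 mm free between its posts, at tray x = +50, y = 0, z = 120 mm. Gripped with about 15 N from above, the bar turns between the fingers, so the gripper may stay upright while the tray rocks.
- handle_wall (a point): middle of the wall-end handle: the same kind of bar at tray x = -62, y = 0, z = 120 mm
- plate: Loose aluminium plate, 48 mm (x) by 60 mm (y) by 11 mm, about 45 g: one face closed and flat, the other hollow (rim 4 mm wide, recess 7 mm deep). Origin: centre of the closed face; z points to the hollow side. Starts hollow side up on the tray's deck, 48 mm side along the tray. Slippery on tray, ramp and basket floor (friction 0.15 to 0.25).
- tape_roll: white paper tape roll lying flat, outer diameter 84 mm, 22 mm high; bystander
- wipe_jar: closed white jar, diameter 64 mm, about 85 mm high; bystander
- steel_bowl: small steel bowl, diameter 100 mm, 40 mm high; bystander
- driver: grey-handled screwdriver lying on the table; bystander
- label_roll: roll of labels standing on its flat end, diameter 72 mm, 45 mm high; bystander
- weight: small steel cylinder, diameter 44 mm, 50 mm high; bystander
- spray: slim white bottle, diameter 56 mm, 150 mm high; bystander
There are look-alikes about, which are no part of the job. What is shaped like the tray but orange is not meant.

How it is judged:
By the outcome, as a careful person would: the job done as asked, in the order asked, and still so for the second after the job is handed in, with the robot touching nothing.
It also fails if it takes over 61 s, if anything falls off the work surface, if the arm or the gripper's body presses on something with over 40 N, if the wrist force passes 120 N, or if a joint passes its speed limit or range.

## Working session

There is one attempt and no reset: what is moved stays moved. The work goes in short steps, Python scripts to look and compute and a tool call to move; the robot and the scene stay as the last step left them, time stands still between calls to the robot, and variables do not carry over. Pictures are saved under pics/ and viewed, and the job is handed in when it is done.

Besides the shell and the picture viewer there is one more tool, called after "Request:" in YAML: its name, and indented under it one key for each argument. servo_tool: Moves the arm, as the interface text tells. Its arguments: {"type":"object","properties":{"rows":{"type":"array"},"squeeze":{"type":"number"}},"required":["rows"]}

```bash
mkdir -p pics
cat > h.py <<'E'
import numpy as np, cv2
from rig import r, eyes
def grab(n):
    g=eyes.grab_frame(n); return g
def K(g):
    f=g["frame"].shape[0]/2/np.tan(np.radians(g["vertical_fov"])/2)
    return np.array([[f,0,g["cx"]],[0,f,g["cy"]],[0,0,1]])
def save(g,name,crop=None,s=1.5):
    im=g["frame"][:,:,::-1]
    if crop: x0,y0,x1,y1=crop; im=im[y0:y1,x0:x1]
    im=cv2.resize(np.ascontiguousarray(im),None,fx=s,fy=s,interpolation=cv2.INTER_CUBIC)
    cv2.imwrite("pics/"+name,im)
def T(g): # world from camera
    return np.linalg.inv(g["camera_from_world"])
def ray(g,uv,z):
    p=cv2.undistortPoints(np.array([[uv]],float),K(g),np.array(g["D"],float))[0,0]
    t=T(g); d=t[:3,:3]@np.array([p[0],p[1],1]); o=t[:3,3]
    return o+d*(z-o[2])/d[2]
def dep(g,uv):
    u,v=map(int,np.round(uv)); z=float(g["depth"][v,u])
    p=cv2.undistortPoints(np.array([[uv]],float),K(g),np.array(g["D"],float))[0,0]
    t=T(g); return t[:3,:3]@(np.array([p[0],p[1],1])*z)+t[:3,3]
def cloud(g):
    h,w=g["depth"].shape; uu,vv=np.meshgrid(np.arange(w),np.arange(h))
    p=cv2.undistortPoints(np.stack([uu,vv],-1).reshape(-1,1,2).astype(float),K(g),np.array(g["D"],float))[:,0]
    z=g["depth"].reshape(-1,1); c=np.hstack([p*z,z]); t=T(g)
    return (c@t[:3,:3].T+t[:3,3]).reshape(h,w,3)
def proj(g,P):
    M=g["camera_from_world"]; rv=cv2.Rodrigues(M[:3,:3])[0]
    return cv2.projectPoints(np.array(P,float).reshape(-1,3),rv,M[:3,3],K(g),np.array(g["D"],float))[0][:,0]
E
python3 - <<'E'
from h import *
for n in("scene","top"):
    g=grab(n); save(g,n+"0.png"); print(n,g["vertical_fov"],g["D"],T(g)[:3,3].round(),T(g)[:3,2].round(2))
print(r.sense())
E
```

```text
scene 42.93059304371765 [-0.03121053  0.          0.          0.          0.        ] [ 1447. -1101.  1016.] [-0.57  0.64 -0.52]
top 51.30237262222446 [-0.02470639  0.          0.          0.          0.        ] [ 281.   -4. 1442.] [ 0.15 -0.02 -0.99]
{'clock': 0.1, 'qpos': array([ 1.12759489e+00,  3.53602797e-01,  1.63404310e+00,  6.23489689e-06,
        1.15520232e+00, -2.40240404e-03]), 'qvel': array([ 0.0005992 , -0.00134806, -0.00109716, -0.00058707, -0.00060873,
       -0.00149347]), 'joint_efforts': array([ 8.29897199e-04, -6.06355333e+01, -3.42824042e+01,  6.56297971e-05,
        3.85065592e-03,  1.18421190e-05]), 'eef_pos': array([266.47650863, 564.86335075, 217.82896418]), 'tcp_rot': array([-3.14033711e+00, -8.71734108e-06,  2.70079110e+00]), 'contact_force': array([-0.29411288,  0.19688295,  0.28777523]), 'wrist_torque': array([ 0.00770237, -0.04722052,  0.06018   ]), 'opening': 0.9997093263783868}
```

View pics/scene0.png

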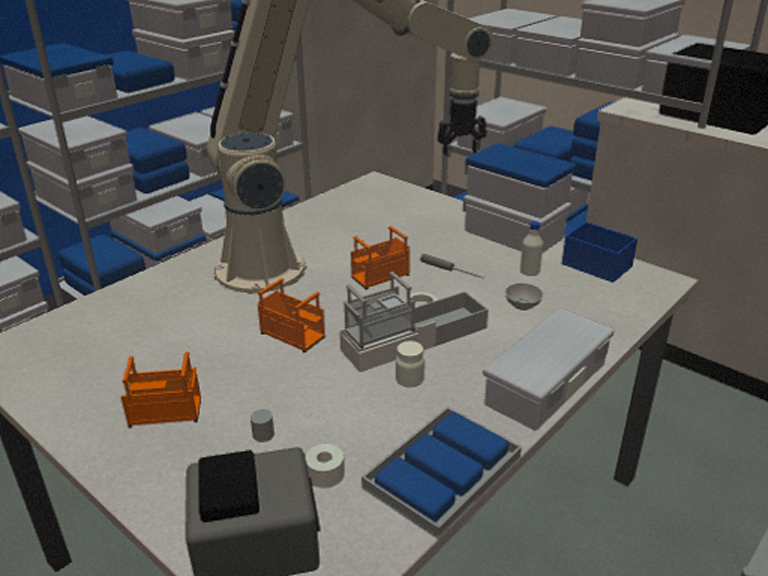

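View pics/top0.png

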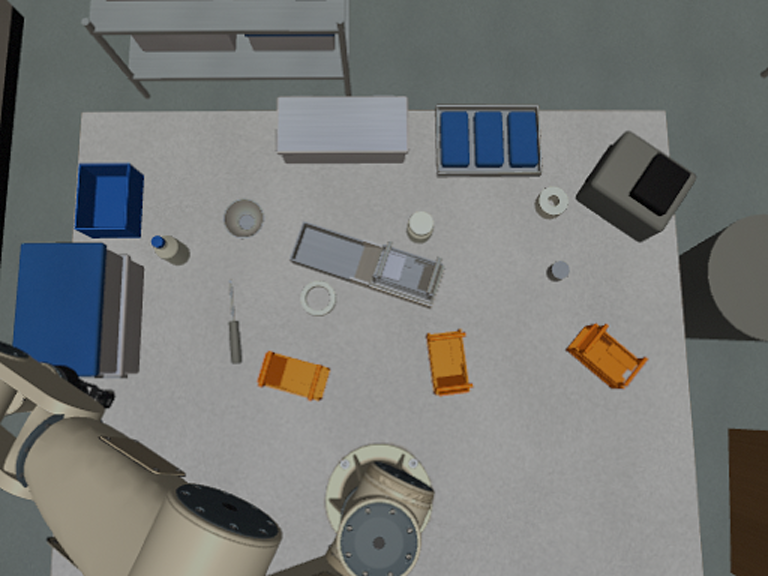

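Candidates for the tray, in pixels of the enlarged top view: the steel tray on the stand at (408,268), and orange look-alikes at (293,375), (450,362) and (607,355). I choose the steel one because it stands on the white stand with the ramp and basket. Next I check it in a close crop.

Run:
```python
from h import *
g=grab("top"); save(g,"top1.png",(185,140,305,210),6.5)
c=cloud(g); 
np.savez("top.npz",**{k:np.array(v) for k,v in g.items()})
s=grab("scene"); save(s,"scene1.png",(215,170,335,255),6.5)
```

```text
(no output)
```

View pics/top1.png

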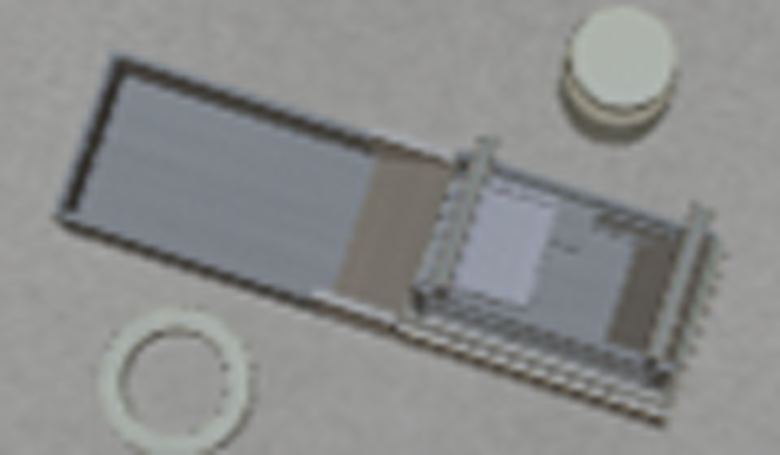

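View pics/scene1.png

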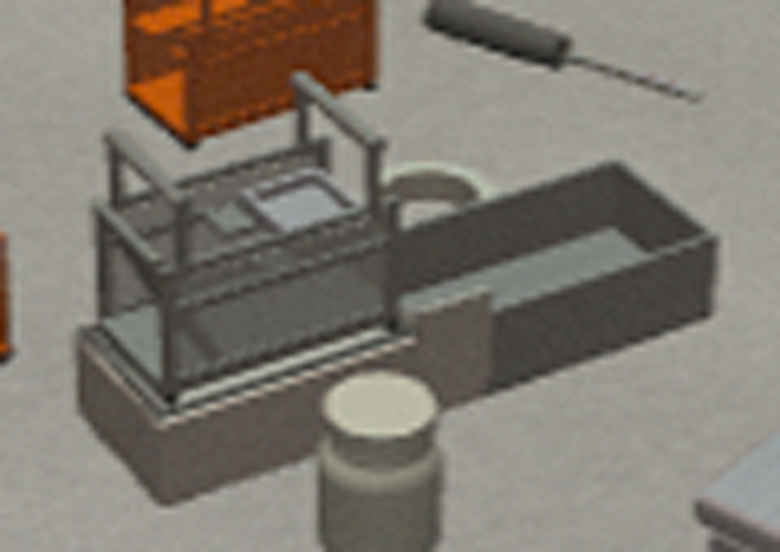

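The crop shows the steel tray with the plate, hollow side up, on its deck. The spout bar is near crop (455,230), the wall bar near (685,290), and the basket is to the left (+y). Next I measure the bars and the basket rim.

Run:
```python
from h import *
g=grab("top"); c=cloud(g)
m=np.zeros(c.shape[:2],bool); m[140:210,185:305]=True
b=m&(c[...,2]>165)&(c[...,2]<195)
n,l,st,ce=cv2.connectedComponentsWithStats(b.astype(np.uint8),connectivity=8)
C=[]
for i in range(1,n):
    if st[i,4]<15: continue
    p=c[l==i]; q=p[:,:2]; (cx,cy),(w,h),a=cv2.minAreaRect(q.astype(np.float32))
    e,v=np.linalg.eigh(np.cov(q.T)); 
    print(st[i],p.mean(0).round(1),np.median(p[:,2]),(cx,cy),(w,h),"dir",np.degrees(np.arctan2(*v[::-1,1])).round(1)); C.append(p.mean(0))
    # ray of pixel rows
# stand+basket footprint
b2=m&(c[...,2]>40)&(c[...,2]<90)
n,l,st,ce=cv2.connectedComponentsWithStats(b2.astype(np.uint8),connectivity=8)
for i in range(1,n):
    if st[i,4]>100:
        print(st[i],cv2.minAreaRect(c[l==i][:,:2].astype(np.float32)))
# basket rim corners by rays at z=55
for uv in [(185+120/6.5,140+57/6.5),(185+60/6.5,140+217/6.5)]: print(uv,ray(g,uv,55).round(1))
# bar ends by ray at 180 (top of bar)
for uv in [(487,140),(425,300),(700,207),(660,380)]: print(ray(g,(185+uv[0]/6.5-.5,140+uv[1]/6.5-.5),180).round(1))
```

```text
[251 161  10  24  78] [526.6 -14.6 178.3] 177.90143944481986 (527.088623046875, -14.572612762451172) (9.562708854675293, 79.69200897216797) dir 161.5
[284 172  10  24  77] [ 488.8 -119.7  177.9] 177.89331715433514 (489.5763244628906, -120.21837615966797) (9.306248664855957, 78.46691131591797) dir 160.9
[271 141  18  19 264] ((626.9725952148438, -100.84687042236328), (58.41653823852539, 59.19712829589844), 22.038480758666992)
[193 148 102  57 660] ((540.2818603515625, 26.047714233398438), (354.12249755859375, 99.45721435546875), 70.54983520507812)
[267 173  19  20 220] ((510.9549560546875, -83.42900848388672), (56.47102355957031, 59.03135299682617), 72.40702056884766)
(203.46153846153845, 148.76923076923077) [637.6 169.3  55. ]
(194.23076923076923, 173.3846153846154) [548.7 200.9  55. ]
[563.4 -27.  180. ]
[483.2   4.4 180. ]
[ 528.7 -132.1  180. ]
[ 442.5 -110.5  180. ]
```

Request:
servo_tool:
  rows:
    - [[1.6,-3.6,0.5],0.1,4.5]
    - [[1.6,-3.6,0.5],0,4.5]
    - [[1.6,-3.6,0.5],0,4.5]
    - [[1.6,-3.6,0.5],0,4.5]
    - [[1.6,-3.6,0],0,4.5]
  squeeze: 20

```text
clock: 0.67
eef_pos: [347.2, 384.0, 239.3]
tcp_rot: [3.14, 0.001, 2.801]
contact_force: [1.0, -0.2, 0.2]
opening: 0.527
```

Request:
servo_tool:
  rows:
    - [[1.6,-3.6,0],0,4.5]
    - [[1.6,-3.6,0],0,4.5]
    - [[1.6,-3.6,0],0,4.5]
    - [[1.6,-3.6,0],0,4.5]
    - [[1.6,-3.6,0],0,4.5]

```text
clock: 1.08
eef_pos: [427.0, 203.5, 238.7]
tcp_rot: [3.141, 0.0, 2.801]
contact_force: [0.1, 0.3, 0.5]
opening: 0.527
```

Request:
servo_tool:
  rows:
    - [[1.6,-3.6,0],0,4.5]
    - [[1.6,-3.6,0],0,4.5]
    - [[1.6,-3.6,0],0,4.5]
    - [[1.6,-3.6,0],0,4.5]
    - [[0,0,0],0,4.5]

```text
clock: 1.5
eef_pos: [493.0, 55.9, 238.7]
tcp_rot: [-3.14, 0.002, 2.797]
contact_force: [0.0, 0.1, -0.2]
opening: 0.521
```

Request:
servo_tool:
  rows:
    - [[1.7,-3.5,0],0,4.5]
    - [[1.7,-3.5,0],0,4.5]
    - [[0,0,0],0,4.5]

```text
clock: 1.75
eef_pos: [527.1, -13.3, 238.7]
tcp_rot: [-3.14, 0.003, 2.798]
contact_force: [0.0, 0.3, -0.0]
opening: 0.527
```

```bash
cat >> h.py <<'E'
def Tw(s):
    from scipy.spatial.transform import Rotation as R
    M=np.eye(4); M[:3,:3]=R.from_euler('xyz',s["tcp_rot"]).as_matrix(); M[:3,3]=s["eef_pos"]; return M
def wrist():
    s=r.sense(); g=grab("wrist"); g["camera_from_world"]=np.linalg.inv(Tw(s)@g["hand_eye"]); return g
E
python3 - <<'E'
from h import *
g=wrist(); save(g,"w0.png",None,1.5)
c=cloud(g)
# bars
b=(c[...,2]>168)&(c[...,2]<190)&(g["depth"]>0)
n,l,st,ce=cv2.connectedComponentsWithStats(b.astype(np.uint8),connectivity=8)
for i in range(1,n):
    if st[i,4]<300: continue
    p=c[l==i]; print(st[i],p.mean(0).round(1),p[:,2].max().round(1),cv2.minAreaRect(p[:,:2].astype(np.float32)))
print(T(g)[:3,3],r.sense()["eef_pos"])
E
```

```text
[ 249  146   16  113 1576] [525.3 -15.1 180. ] 182.9 ((528.5556640625, -16.349103927612305), (9.991314888000488, 80.4542007446289), 71.10395812988281)
[  80  148   37  113 1816] [ 489.8 -119.6  179.4] 183.0 ((492.4623107910156, -121.85636901855469), (10.752326965332031, 80.5250473022461), 71.37945556640625)
[450.08941053  14.12416354 395.23672633] [525.71583346 -11.09583705 238.40043739]
```

View pics/w0.png

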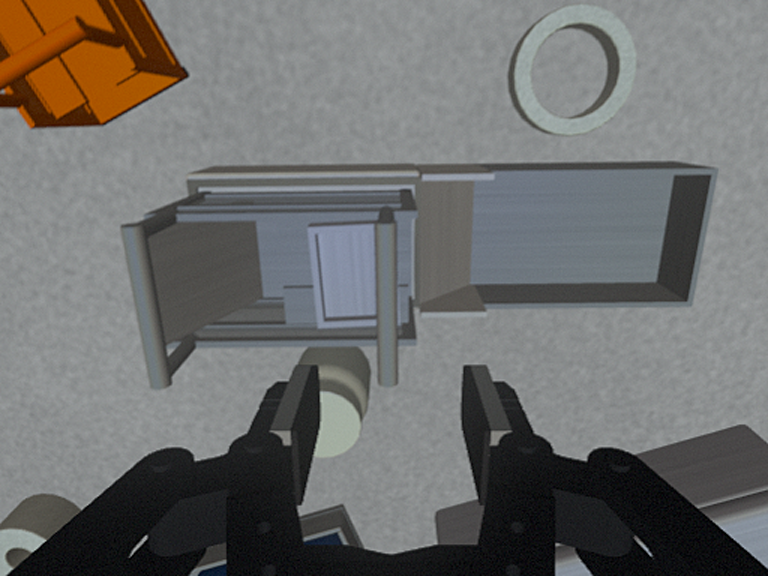

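Run:
```python
from h import *
grab("top"); s=r.sense(); print(s["eef_pos"],s["tcp_rot"],s["clock"])
grab("top"); s=r.sense(); print(s["eef_pos"],s["tcp_rot"],s["clock"])
```

```text
[524.77325449  -9.63194553 238.21150479] [ 3.14156534e+00 -6.17820375e-04  2.79822063e+00] 1.85
[524.27994093  -8.7086421  238.17044349] [ 3.14147793e+00 -1.01798420e-03  2.79946271e+00] 1.9
```

Run:
```python
from h import *
g=wrist()
c=cloud(g)
b=(c[...,2]>168)&(c[...,2]<190)&(g["depth"]>0)
n,l,st,ce=cv2.connectedComponentsWithStats(b.astype(np.uint8),connectivity=8)
for i in range(1,n):
    if st[i,4]<300: continue
    p=c[l==i]; print(p.mean(0).round(1),cv2.minAreaRect(p[:,:2].astype(np.float32)))
print(r.sense()["eef_pos"])
```

```text
[525.7 -15.2 180. ] ((528.4803466796875, -16.307144165039062), (9.995530128479004, 80.46644592285156), 71.12400817871094)
[ 490.  -119.6  179.4] ((492.4508056640625, -121.77755737304688), (10.347368240356445, 80.52095794677734), 71.28157043457031)
[524.13888718  -8.13229174 238.2619193 ]
```

Request:
servo_tool:
  rows:
    - [[0.3,-0.65,-2.0],0,4.5]
    - [[0,0,-3.0],0,4.5]
    - [[0,0,-2.1],0,4.5]
    - [[0,0,0],0,4.5]
    - [[0,0,0],0,4.5]

```text
clock: 2.37
eef_pos: [526.6, -14.1, 167.1]
tcp_rot: [-3.141, -0.002, 2.802]
contact_force: [0.4, 0.0, 0.5]
opening: 0.525
```

Request:
servo_tool:
  rows:
    - [[0,0,0],0,2]
    - [[0,0,0],0,0.8]
    - [[0,0,0],0,0]
    - [[0,0,0],0,0]
    - [[0,0,0],0,0]
  squeeze: 20

```text
clock: 2.78
eef_pos: [528.0, -15.3, 168.2]
tcp_rot: [3.141, 0.001, 2.801]
contact_force: [-0.4, 0.6, -0.0]
opening: -0.003
```

Run:
```python
from h import *
g=wrist(); save(g,"w1.png",None,1.5)
g=grab("scene"); save(g,"scene2.png",(190,110,350,230),5)
print(r.sense())
```

```text
{'clock': 2.8833, 'qpos': array([-3.17876122e-02,  2.60404899e-01,  1.88986621e+00,  3.32143395e-06,
        9.90816113e-01, -1.26169071e+00]), 'qvel': array([-0.00031719,  0.00410161,  0.00185488, -0.00134311, -0.00389902,
        0.00034583]), 'joint_efforts': array([ 5.00651810e-02, -5.02113032e+01, -3.05744648e+01,  2.10559017e-03,
       -1.32562920e-03,  6.27195441e-04]), 'eef_pos': array([527.80238919, -15.2814846 , 167.82607931]), 'tcp_rot': array([3.14143625e+00, 4.80630687e-04, 2.80069757e+00]), 'contact_force': array([ 0.77781565,  0.2178181 , -0.31851006]), 'wrist_torque': array([ 0.01674343, -0.01565192,  0.00480453]), 'opening': -0.0014480044843040154}
```

View pics/w1.png

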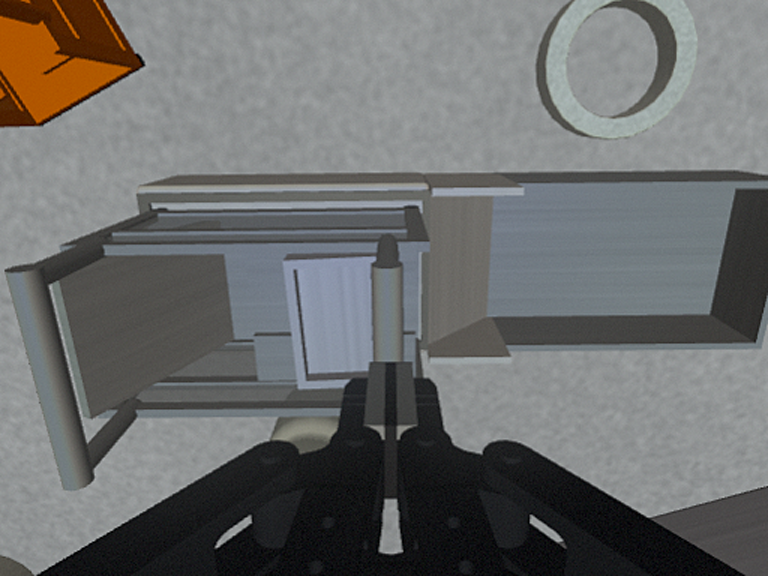

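View pics/scene2.png

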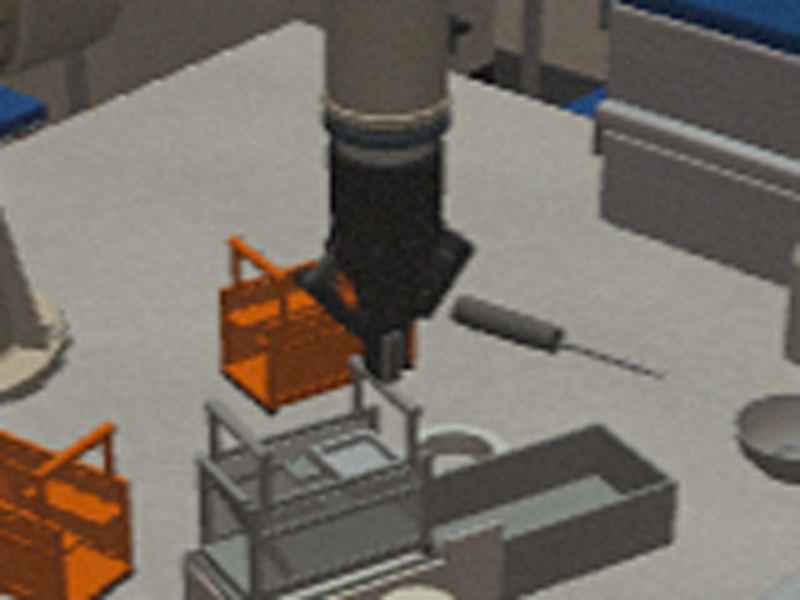

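Run:
```python
from h import *
g=grab("scene"); s=r.sense(); p=s["eef_pos"]
for dz in(-11,0,8): 
    q=proj(g,p+[0,0,dz])[0]; print(dz,q,((q-[190,110])*5).round())
q=proj(g,[527.5,-15,175])[0]; print("bar",(q-[190,110])*5)
c=cloud(g)
for uv in[(390,375),(390,360),(388,385),(387,388)]:
    u=(190+uv[0]/5,110+uv[1]/5); print(uv,dep(g,u).round(1))
# bars in scene
b=np.zeros(c.shape[:2],bool); b[180:215,225:285]=True; b&=(c[...,2]>168)&(c[...,2]<190)
n,l,st,ce=cv2.connectedComponentsWithStats(b.astype(np.uint8),connectivity=8)
for i in range(1,n):
    if st[i,4]<10: continue
    P=c[l==i]; print(st[i],P.mean(0).round(1),cv2.minAreaRect(P[:,:2].astype(np.float32)))
t=grab("top"); save(t,"top2.png",(185,120,305,210),6.5)
w=wrist(); print(T(w)[:3,3])
c=cloud(w)
for uv in[(390,372),(390,400)]: print(dep(w,(uv[0]/1.5,uv[1]/1.5)))
```

```text
-11 [266.46083833 191.62073585] [382. 408.]
0 [266.4746285  188.84520807] [382. 394.]
8 [266.48470521 186.81468874] [382. 384.]
bar [382.45667133 384.69083751]
(390, 375) [532.6 -13.2 183.7]
(390, 360) [539.8 -21.8 201.9]
(388, 385) [541.2 -25.5 184.7]
(387, 388) [535.1 -19.2 177.2]
[260 181  15  14  54] [535.1 -20.5 179.7] ((532.1386108398438, -16.78836441040039), (17.106876373291016, 76.97291564941406), 76.23589324951172)
[231 189  14  15  61] [ 499.  -126.   178.7] ((493.0244140625, -122.41619873046875), (12.667613983154297, 84.91236877441406), 70.49681854248047)
[450.89035242  11.57227232 324.36362997]
[517.71312188 -12.21222995 192.41117378]
[517.71664076 -12.20047683 207.86466378]
```

View pics/top2.png

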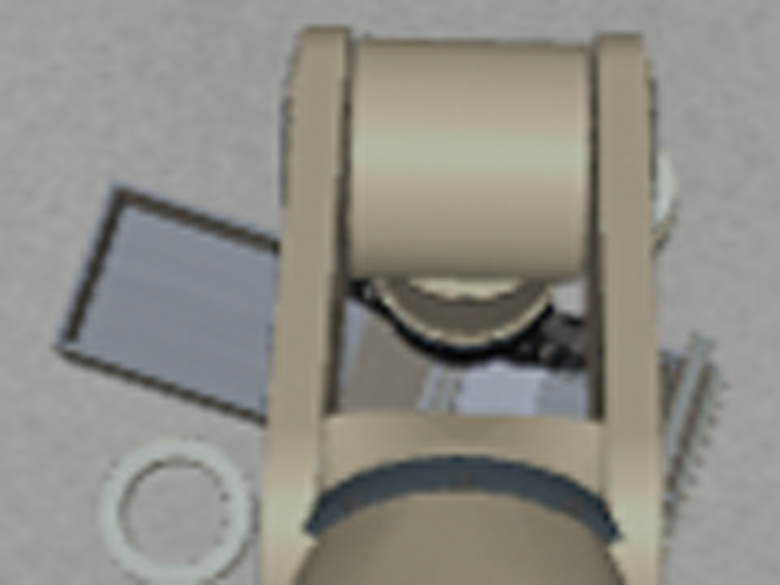

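Run:
```python
from h import *
s=r.sense(); w=wrist(); c=cloud(w); M=Tw(s)
print("hand_eye",w["hand_eye"].round(3))
i=np.linalg.inv(M)
for v in range(236,300,4):
    p=c[v,260]; t=(i@np.append(p,1))[:3]; print(v,p.round(1),"tool",t.round(1),round(float(w["depth"][v,260]),1))
print(proj(w,[(M@[x,0,z,1])[:3] for x,z in((0,11),(0,0),(0,-8),(11,11),(-11,11))]))
```

```text
hand_eye [[ 1.00000e-03 -9.48000e-01 -3.18000e-01  8.13520e+01]
 [ 1.00000e+00  1.00000e-03 -1.00000e-03 -3.39000e-01]
 [ 1.00000e-03 -3.18000e-01  9.48000e-01 -1.56778e+02]
 [ 0.00000e+00  0.00000e+00  0.00000e+00  1.00000e+00]]
236 [517.7 -12.2 180.6] tool [ 10.5  -0.4 -13. ] 158.9
240 [519.3 -12.8 181.3] tool [  8.8  -0.4 -13.8] 158.7
244 [517.3 -12.  189.4] tool [ 10.9  -0.4 -21.8] 150.3
248 [517.2 -12.  193.5] tool [ 11.   -0.4 -25.9] 146.4
252 [517.4 -12.1 196.6] tool [ 10.8  -0.4 -29.1] 143.5
256 [517.5 -12.1 199.9] tool [ 10.7  -0.4 -32.3] 140.4
260 [518.  -12.3 202.2] tool [ 10.2  -0.4 -34.7] 138.4
264 [517.9 -12.3 205.4] tool [ 10.2  -0.4 -37.9] 135.4
268 [517.9 -12.2 208.5] tool [ 10.3  -0.4 -41. ] 132.4
272 [517.7 -12.1 211.8] tool [ 10.5  -0.4 -44.3] 129.2
276 [517.6 -12.1 214.6] tool [ 10.6  -0.4 -47.1] 126.5
280 [517.7 -12.2 217.1] tool [ 10.4  -0.4 -49.6] 124.2
284 [518.1 -12.3 219.1] tool [ 10.1  -0.4 -51.5] 122.4
288 [519.6 -12.8 219.3] tool [  8.5  -0.4 -51.8] 122.7
292 [521.3 -13.4 219.2] tool [  6.7  -0.4 -51.6] 123.4
296 [522.8 -13.9 219.4] tool [  5.1  -0.4 -51.8] 123.7
[[260.79026156 233.76814673]
 [260.82023824 243.04496278]
 [260.8443883  250.51927353]
 [260.81531677 215.36504662]
 [260.76612569 251.48566787]]
```

The wrist and scene depths agree that the fingertips end about 29 mm higher than the stated tool geometry, just above the bar at z≈187 with the TCP at 168. The bar heights themselves check out, so I open, go 29 mm lower, and check again.

Request:
servo_tool:
  rows:
    - [[0,0,0],0,4.5]
    - [[0,0,0],0,4.5]
    - [[0,0,0],0,4.5]
    - [[0,0,0],0,4.5]

```text
clock: 3.42
eef_pos: [527.6, -15.2, 167.4]
tcp_rot: [-3.142, -0.0, 2.801]
contact_force: [0.5, -1.0, -0.4]
opening: 0.527
```

Request:
servo_tool:
  rows:
    - [[0,0,-1.5],0,4.5]
    - [[0,0,-1.4],0,4.5]
    - [[0,0,0],0,4.5]
    - [[0,0,0],0,4.5]

```text
clock: 3.75
eef_pos: [527.1, -15.2, 138.1]
tcp_rot: [-3.141, -0.002, 2.801]
contact_force: [0.2, -0.3, 0.2]
opening: 0.525
```

Run:
```python
from h import *
g=wrist(); save(g,"w2.png",None,1.5)
g=grab("scene"); save(g,"scene3.png",(190,110,350,230),5)
```

```text
(no output)
```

View pics/w2.png

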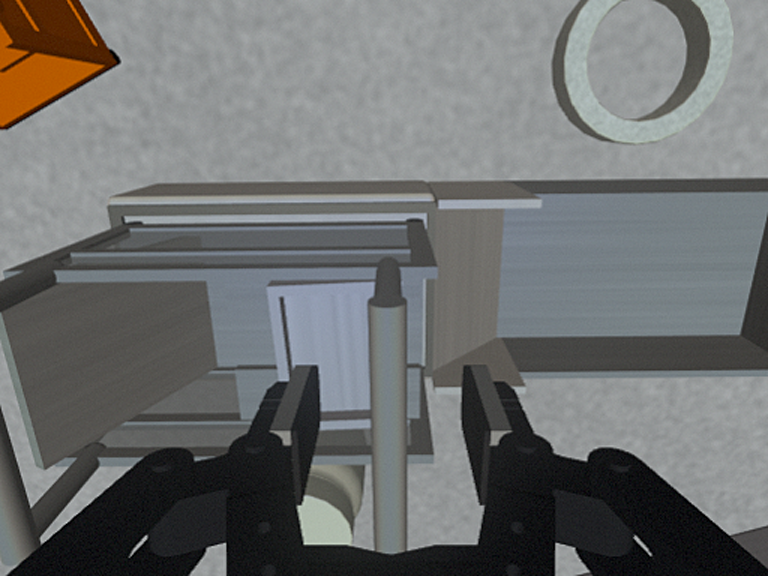

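View pics/scene3.png

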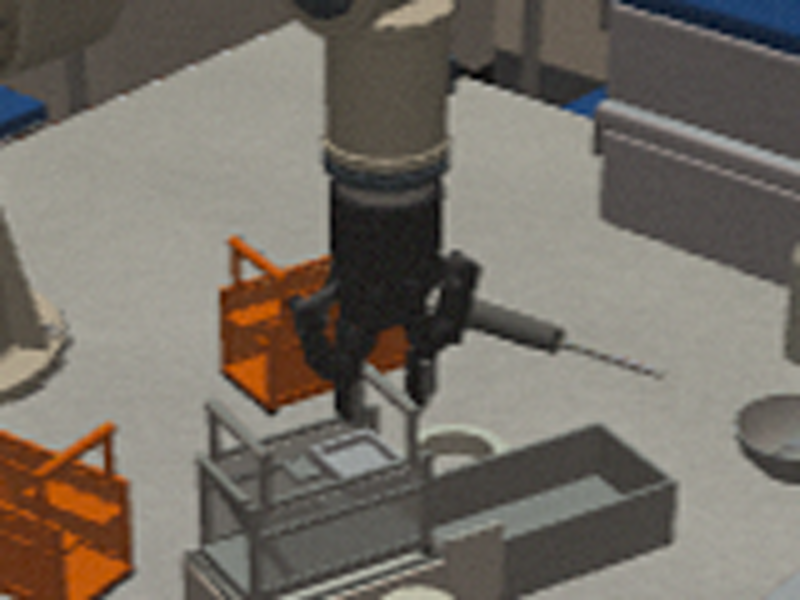

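The bar now lies centred between the pads (wrist view, x≈388 between 310 and 470). Closing.

Request:
servo_tool:
  rows:
    - [[0,0,0],0,2]
    - [[0,0,0],0,0.8]
    - [[0,0,0],0,0]
    - [[0,0,0],0,0]
    - [[0,0,0],0,0]
  squeeze: 20

```text
clock: 4.27
eef_pos: [527.9, -15.6, 139.0]
tcp_rot: [-3.141, 0.001, 2.801]
contact_force: [-0.8, -2.7, 5.1]
opening: 0.103
```

Run:
```python
from h import *
g=wrist(); save(g,"w3.png",None,1.5)
s=r.sense();print(s["opening"],s["eef_pos"],s["contact_force"])
x=np.array([np.cos(1.2296),np.sin(1.2296)])
# arc tables: handle rel foot centre (z=4) 
for nm,h,sg in(("spout",(121,116),1),("wall",(-124,116),-1)):
    prev=np.array(h,float)
    for a in range(0,66,3):
        t=np.radians(a)*sg; p=np.array([h[0]*np.cos(t)-h[1]*np.sin(t),h[0]*np.sin(t)+h[1]*np.cos(t)])
        # foot rolls on table by r*angle : contact rolls
        p[0]+= -4*t   # rolling without slip
        d=p-prev; prev=p
        print(nm,a,"dxyz cm",(np.append(x*d[0],d[1])/10).round(2),"tot",np.append(x*(p[0]-h[0]),p[1]-h[1]).round(1))
```

```text
0.10643482340259554 [527.90734756 -15.6061785  138.99272048] [-0.75852337 -3.83193179  5.26696457]
spout 0 dxyz cm [0. 0. 0.] tot [0. 0. 0.]
spout 3 dxyz cm [-0.22 -0.61  0.62] tot [-2.2 -6.1  6.2]
spout 6 dxyz cm [-0.23 -0.64  0.58] tot [ -4.4 -12.4  12. ]
spout 9 dxyz cm [-0.24 -0.67  0.55] tot [ -6.8 -19.1  17.5]
spout 12 dxyz cm [-0.25 -0.69  0.51] tot [ -9.2 -26.   22.6]
spout 15 dxyz cm [-0.25 -0.72  0.47] tot [-11.8 -33.2  27.4]
spout 18 dxyz cm [-0.26 -0.74  0.43] tot [-14.4 -40.5  31.7]
spout 21 dxyz cm [-0.27 -0.76  0.39] tot [-17.1 -48.1  35.7]
spout 24 dxyz cm [-0.28 -0.78  0.35] tot [-19.8 -55.9  39.2]
spout 27 dxyz cm [-0.28 -0.79  0.31] tot [-22.7 -63.8  42.3]
spout 30 dxyz cm [-0.29 -0.81  0.27] tot [-25.5 -71.9  45. ]
spout 33 dxyz cm [-0.29 -0.82  0.22] tot [-28.4 -80.1  47.2]
spout 36 dxyz cm [-0.29 -0.83  0.18] tot [-31.4 -88.4  49. ]
spout 39 dxyz cm [-0.3  -0.84  0.13] tot [-34.4 -96.8  50.3]
spout 42 dxyz cm [-0.3  -0.84  0.09] tot [ -37.4 -105.2   51.2]
spout 45 dxyz cm [-0.3  -0.85  0.04] tot [ -40.4 -113.7   51.6]
spout 48 dxyz cm [-0.3  -0.85 -0.  ] tot [ -
[... 847 characters left out ...]
.8 64.1 43.7]
wall 30 dxyz cm [0.29 0.81 0.28] tot [25.7 72.3 46.5]
wall 33 dxyz cm [0.29 0.83 0.24] tot [28.6 80.6 48.8]
wall 36 dxyz cm [0.3  0.84 0.19] tot [31.6 88.9 50.7]
wall 39 dxyz cm [0.3  0.85 0.15] tot [34.6 97.4 52.2]
wall 42 dxyz cm [0.3  0.85 0.1 ] tot [ 37.6 105.9  53.2]
wall 45 dxyz cm [0.3  0.86 0.05] tot [ 40.7 114.5  53.7]
wall 48 dxyz cm [0.3  0.86 0.01] tot [ 43.7 123.1  53.8]
wall 51 dxyz cm [ 0.3   0.86 -0.04] tot [ 46.7 131.6  53.4]
wall 54 dxyz cm [ 0.3   0.85 -0.09] tot [ 49.8 140.2  52.5]
wall 57 dxyz cm [ 0.3   0.85 -0.13] tot [ 52.8 148.6  51.2]
wall 60 dxyz cm [ 0.3   0.84 -0.18] tot [ 55.8 157.   49.4]
wall 63 dxyz cm [ 0.29  0.83 -0.22] tot [ 58.7 165.3  47.1]
```

View pics/w3.png

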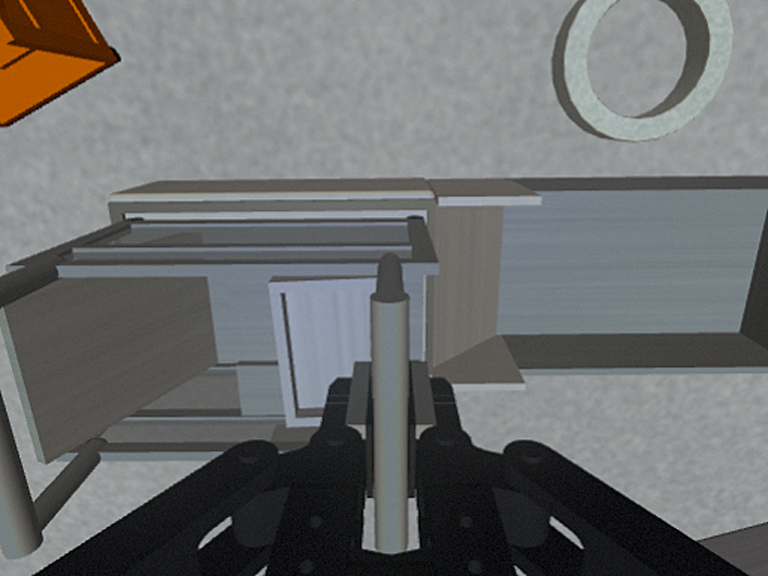

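Request:
servo_tool:
  rows:
    - [[-0.22,-0.6,0.62],0,0]
    - [[-0.22,-0.63,0.58],0,0]
    - [[-0.24,-0.66,0.55],0,0]
    - [[-0.24,-0.69,0.51],0,0]
    - [[-0.25,-0.71,0.47],0,0]

```text
clock: 4.73
eef_pos: [515.8, -48.7, 166.5]
tcp_rot: [3.141, 0.0, 2.8]
contact_force: [1.6, 1.9, 0.6]
opening: 0.104
```

Request:
servo_tool:
  rows:
    - [[-0.26,-0.73,0.43],0,0]
    - [[-0.27,-0.75,0.39],0,0]
    - [[-0.27,-0.77,0.35],0,0]
    - [[-0.28,-0.79,0.31],0,0]
    - [[0,0,0],0,0]

```text
clock: 5.15
eef_pos: [505.2, -80.0, 181.8]
tcp_rot: [-3.142, 0.001, 2.8]
contact_force: [0.6, 4.8, 6.5]
opening: 0.106
```

Run:
```python
from h import *
g=wrist(); save(g,"w4.png",None,1.)
g=grab("scene"); save(g,"scene4.png",(190,110,350,250),5)
```

```text
(no output)
```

View pics/w4.png

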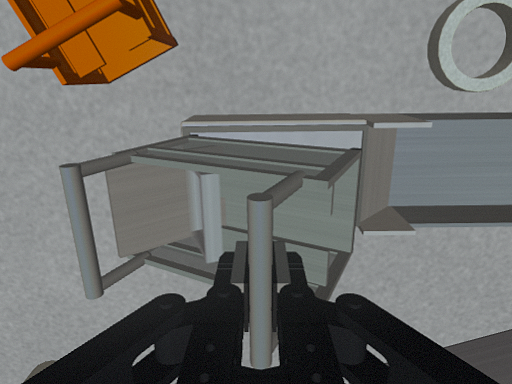

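View pics/scene4.png

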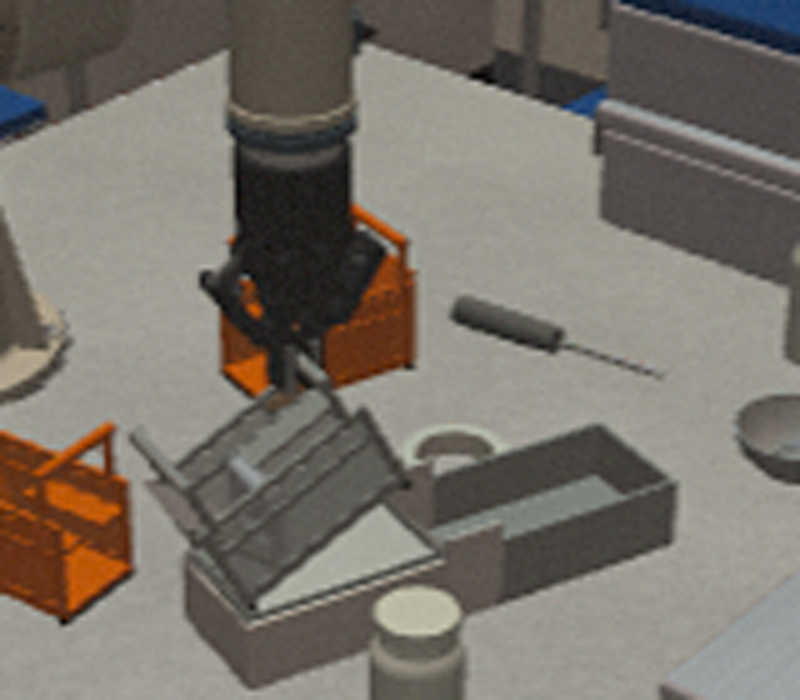

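At 27° the tray rocks cleanly on its foot, and the plate is already tipping into the gap (wrist view, 207,215). I go on to about 60°.

Request:
servo_tool:
  rows:
    - [[-0.28,-0.81,0.27],0,0]
    - [[-0.29,-0.82,0.22],0,0]
    - [[-0.29,-0.83,0.18],0,0]
    - [[-0.3,-0.83,0.13],0,0]
    - [[-0.3,-0.84,0.09],0,0]

```text
clock: 5.67
eef_pos: [490.2, -120.9, 189.6]
tcp_rot: [-3.141, 0.0, 2.801]
contact_force: [1.4, 1.9, 1.8]
opening: 0.103
```

Request:
servo_tool:
  rows:
    - [[-0.3,-0.84,0.04],0,0]
    - [[-0.3,-0.84,0],0,0]
    - [[-0.3,-0.84,-0.05],0,0]
    - [[-0.3,-0.84,-0.1],0,0]
    - [[-0.3,-0.83,-0.14],0,0]

```text
clock: 6.08
eef_pos: [475.1, -162.6, 186.7]
tcp_rot: [-3.141, -0.0, 2.801]
contact_force: [1.8, 1.5, -0.1]
opening: 0.108
```

Request:
servo_tool:
  rows:
    - [[-0.29,-0.82,-0.19],0,0]
    - [[0,0,0],0,0]
    - [[0,0,0],0,0]

```text
clock: 6.33
eef_pos: [472.4, -170.5, 184.9]
tcp_rot: [-3.142, -0.0, 2.8]
contact_force: [0.4, -0.4, 1.0]
opening: 0.109
```

Run:
```python
from h import *
g=wrist(); save(g,"w5.png",None,1.)
g=grab("scene"); save(g,"scene5.png",(190,110,350,250),5)
```

```text
(no output)
```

View pics/w5.png

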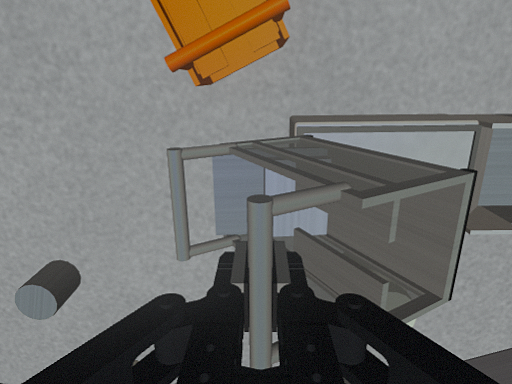

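View pics/scene5.png

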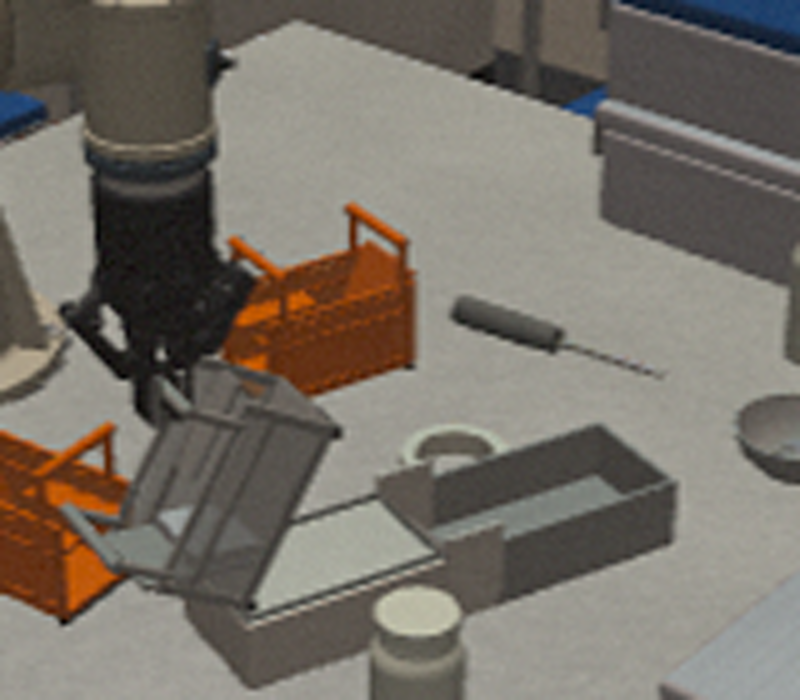

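The plate lies in the gap against the end wall (wrist view, about 290,200). Now I reverse the arc.

Request:
servo_tool:
  rows:
    - [[0.29,0.82,0.19],0,0]
    - [[0.3,0.83,0.14],0,0]
    - [[0.3,0.84,0.1],0,0]
    - [[0.3,0.84,0.05],0,0]
    - [[0.3,0.84,0],0,0]

```text
clock: 6.85
eef_pos: [487.7, -126.9, 189.9]
tcp_rot: [-3.142, -0.001, 2.802]
contact_force: [-1.1, -0.7, 0.2]
opening: 0.107
```

Request:
servo_tool:
  rows:
    - [[0.3,0.84,-0.04],0,0]
    - [[0.3,0.84,-0.09],0,0]
    - [[0.3,0.83,-0.13],0,0]
    - [[0.29,0.83,-0.18],0,0]
    - [[0.29,0.82,-0.22],0,0]

```text
clock: 7.27
eef_pos: [502.7, -85.7, 183.2]
tcp_rot: [3.141, 0.0, 2.801]
contact_force: [-0.6, 1.2, 1.4]
opening: 0.108
```

Request:
servo_tool:
  rows:
    - [[0.28,0.81,-0.27],0,0]
    - [[0.28,0.79,-0.31],0,0]
    - [[0.27,0.77,-0.35],0,0]
    - [[0.27,0.75,-0.39],0,0]
    - [[0.26,0.73,-0.43],0,0]

```text
clock: 7.68
eef_pos: [516.3, -47.3, 165.4]
tcp_rot: [3.141, 0.0, 2.801]
contact_force: [0.2, -0.1, -0.9]
opening: 0.11
```

Request:
servo_tool:
  rows:
    - [[0.25,0.71,-0.47],0,0]
    - [[0.24,0.69,-0.51],0,0]
    - [[0.24,0.66,-0.55],0,0]
    - [[0,0,0],0,0]
    - [[0.22,0.63,-0.58],0,0]

```text
clock: 8.1
eef_pos: [525.7, -21.4, 144.9]
tcp_rot: [-3.141, 0.001, 2.801]
contact_force: [-1.0, -0.2, -1.5]
opening: 0.103
```

Request:
servo_tool:
  rows:
    - [[0.11,0.3,-0.3],0,0]
    - [[0.11,0.3,-0.3],0,0]
    - [[0,0,0],0,0]
    - [[0,0,0],0,0]

```text
clock: 8.43
eef_pos: [527.7, -15.2, 138.6]
tcp_rot: [-3.142, -0.0, 2.801]
contact_force: [-0.3, 0.1, -1.1]
opening: 0.107
```

Run:
```python
from h import *
g=wrist(); save(g,"w6.png",None,1.5)
g=grab("scene"); save(g,"scene6.png",(190,110,350,250),5)
```

```text
(no output)
```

View pics/w6.png

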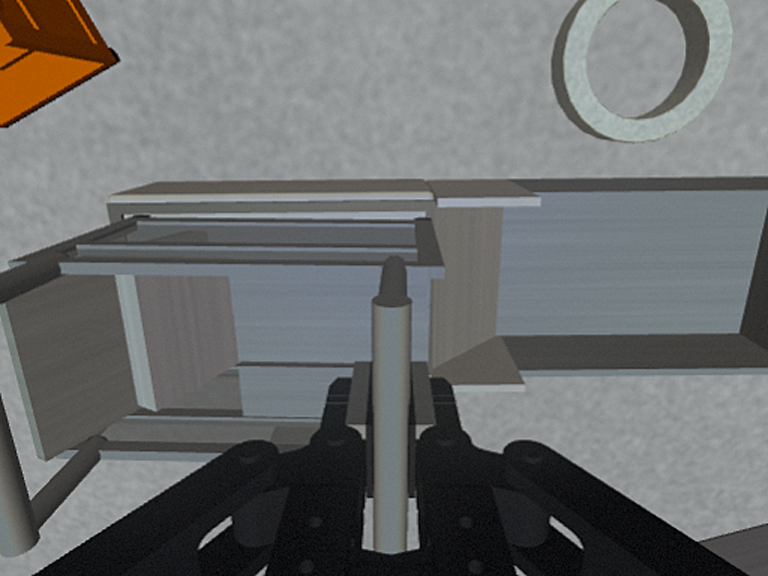

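View pics/scene6.png

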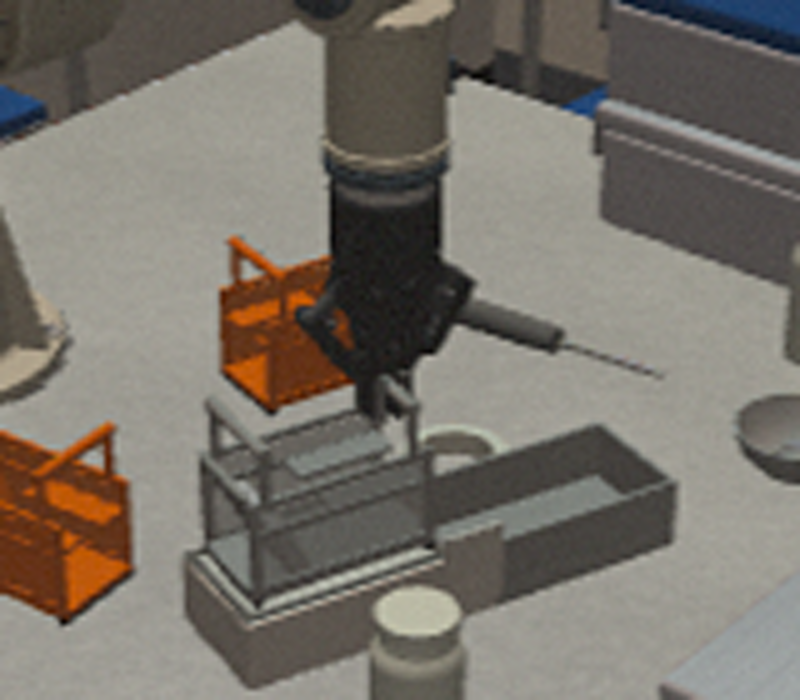

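The plate leans in the gap with its closed face towards the spout (wrist view, about 180,320), and the tray sits flat. Releasing and moving to the wall handle.

Request:
servo_tool:
  rows:
    - [[0,0,0],0,4.5]
    - [[0,0,0],0,4.5]
    - [[0,0,0],0,4.5]
    - [[0,0,2],0,4.5]
    - [[0,0,3],0,4.5]

```text
clock: 8.95
eef_pos: [525.6, -15.4, 186.9]
tcp_rot: [-3.14, -0.005, 2.801]
contact_force: [0.8, 1.3, 1.1]
opening: 0.523
```

Request:
servo_tool:
  rows:
    - [[-0.9,-2.65,2],0,4.5]
    - [[-0.95,-2.65,0],0,4.5]
    - [[-0.95,-2.65,0],0,4.5]
    - [[-0.95,-2.65,0],0,4.5]
    - [[0,0,0],0,4.5]

```text
clock: 9.37
eef_pos: [488.7, -124.7, 209.0]
tcp_rot: [-3.14, 0.0, 2.799]
contact_force: [0.1, 0.2, -0.9]
opening: 0.526
```

Run:
```python
from h import *
grab("top");grab("top")
g=wrist(); save(g,"w7.png",None,1.5)
c=cloud(g)
b=(c[...,2]>168)&(c[...,2]<190)&(g["depth"]>0)
n,l,st,ce=cv2.connectedComponentsWithStats(b.astype(np.uint8),connectivity=8)
for i in range(1,n):
    if st[i,4]<300: continue
    p=c[l==i]; print(st[i],p.mean(0).round(1),cv2.minAreaRect(p[:,:2].astype(np.float32)))
print(r.sense()["eef_pos"])
g=grab("top"); save(g,"top7.png",(185,120,305,210),6.5); c=cloud(g)
m=np.zeros(c.shape[:2],bool); m[140:210,185:305]=True
b=m&(c[...,2]>165)&(c[...,2]<195)
n,l,st,ce=cv2.connectedComponentsWithStats(b.astype(np.uint8),connectivity=8)
for i in range(1,n):
    if st[i,4]<15: continue
    p=c[l==i]; print(st[i],p.mean(0).round(1),cv2.minAreaRect(p[:,:2].astype(np.float32)))
```

```text
[ 258  152   17  128 1991] [ 487.6 -118.3  180.2] ((491.2063293457031, -119.35171508789062), (9.464646339416504, 80.64876556396484), 70.27696228027344)
[ 424  153   47  129 2505] [524.8 -15.4 180.5] ((528.9264526367188, -15.551105499267578), (10.89937973022461, 81.24193572998047), 69.47111511230469)
[ 490.18036122 -121.4166755   208.83207742]
[250 161  11  24  78] [526.7 -12.2 179.4] ((527.1226196289062, -12.255426406860352), (9.890607833862305, 79.80286407470703), 70.29562377929688)
[283 185   6  11  33] [ 467.9 -109.4  178. ] ((467.9674377441406, -109.35877227783203), (9.269447326660156, 34.082664489746094), 70.13489532470703)
```

View pics/w7.png

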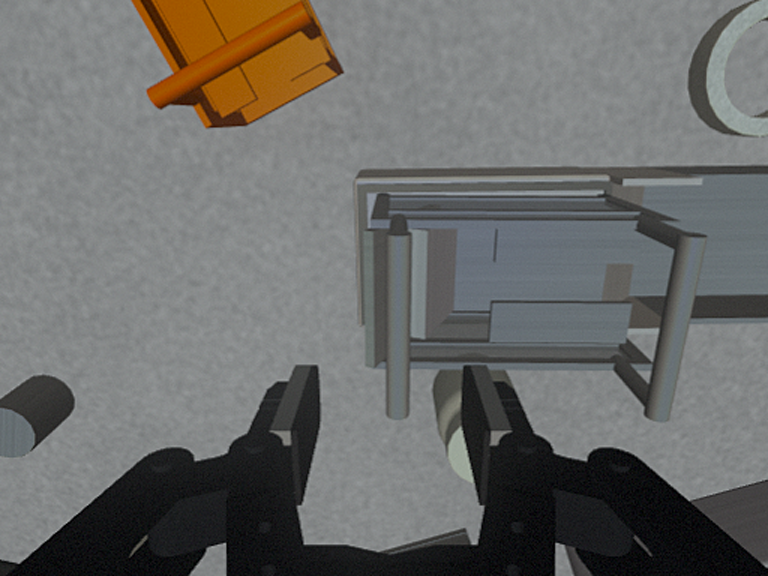

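Request:
servo_tool:
  rows:
    - [[0.07,0.2,-2],0,4.5]
    - [[0,0,-3],0,4.5]
    - [[0,0,-2],0,4.5]
    - [[0,0,0],0,4.5]
    - [[0,0,0],0,2]

```text
clock: 9.98
eef_pos: [490.5, -118.3, 138.1]
tcp_rot: [-3.141, -0.002, 2.802]
contact_force: [0.1, 0.7, -0.0]
opening: 0.407
```

Request:
servo_tool:
  rows:
    - [[0,0,0],0,1]
    - [[0,0,0],0,0]
    - [[0,0,0],0,0]
    - [[0,0,0],0,0]
    - [[0,0,0],0,0]
  squeeze: 20

```text
clock: 10.4
eef_pos: [491.8, -119.6, 140.0]
tcp_rot: [3.142, 0.002, 2.801]
contact_force: [0.4, -2.0, 7.1]
opening: 0.105
```

Run:
```python
from h import *
g=wrist(); save(g,"w8.png",None,1)
s=r.sense(); print(s["opening"],s["eef_pos"],s["contact_force"])
```

```text
0.10845615193011768 [ 491.86643774 -119.61282183  140.00646964] [-1.09277022 -2.42711225  7.46484048]
```

View pics/w8.png

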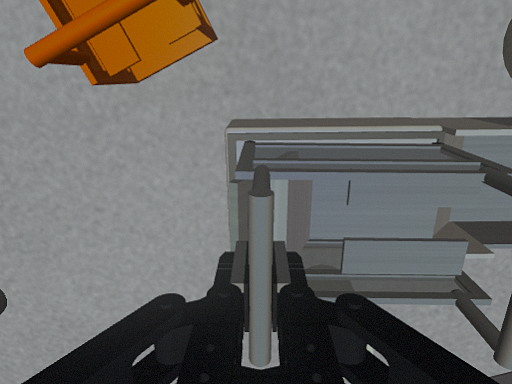

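Gripped. Raising the wall end along its arc.

Request:
servo_tool:
  rows:
    - [[0.22,0.6,0.63],0,0]
    - [[0.22,0.63,0.6],0,0]
    - [[0.24,0.66,0.56],0,0]
    - [[0.24,0.69,0.53],0,0]
    - [[0.26,0.71,0.49],0,0]

```text
clock: 10.87
eef_pos: [503.7, -87.7, 168.6]
tcp_rot: [-3.14, 0.003, 2.801]
contact_force: [-0.2, -6.4, 6.5]
opening: 0.108
```

Request:
servo_tool:
  rows:
    - [[0.26,0.73,0.45],0,0]
    - [[0.27,0.75,0.41],0,0]
    - [[0.27,0.77,0.37],0,0]
    - [[0.28,0.79,0.32],0,0]
    - [[0.29,0.81,0.28],0,0]

```text
clock: 11.28
eef_pos: [517.5, -48.4, 186.8]
tcp_rot: [-3.141, 0.003, 2.801]
contact_force: [0.1, -3.0, 4.4]
opening: 0.11
```

Request:
servo_tool:
  rows:
    - [[0.29,0.82,0.24],0,0]
    - [[0.3,0.83,0.19],0,0]
    - [[0.3,0.84,0.15],0,0]
    - [[0.3,0.84,0.1],0,0]
    - [[0.3,0.85,0.05],0,0]

```text
clock: 11.7
eef_pos: [532.3, -5.8, 193.6]
tcp_rot: [3.141, 0.002, 2.801]
contact_force: [1.4, -2.2, 1.9]
opening: 0.105
```

Run:
```python
from h import *
g=wrist(); save(g,"w9.png",None,1)
g=grab("scene"); save(g,"scene9.png",(190,110,350,250),5)
```

```text
(no output)
```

View pics/w9.png

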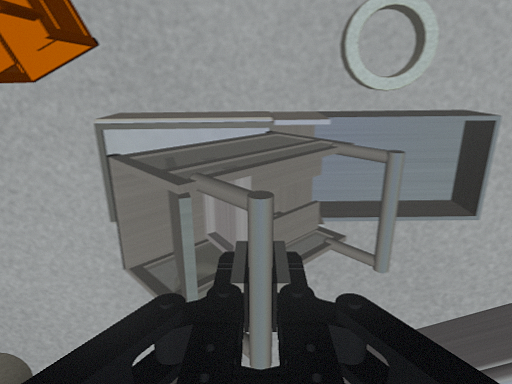

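View pics/scene9.png

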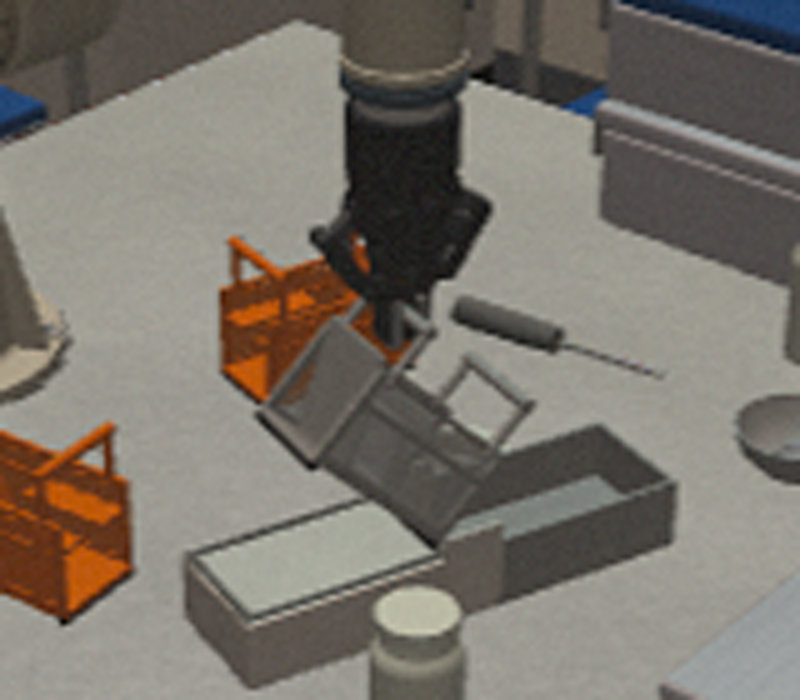

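At 45° the plate is still inside. I go on to 60° and pause.

Request:
servo_tool:
  rows:
    - [[0.3,0.85,0.01],0,0]
    - [[0.3,0.85,-0.04],0,0]
    - [[0.3,0.85,-0.09],0,0]
    - [[0.3,0.84,-0.13],0,0]
    - [[0.3,0.83,-0.18],0,0]

```text
clock: 12.22
eef_pos: [547.0, 36.8, 188.5]
tcp_rot: [3.141, 0.001, 2.801]
contact_force: [1.7, 0.6, 4.7]
opening: 0.109
```

Request:
servo_tool:
  rows:
    - [[0,0,0],0,0]
    - [[0,0,0],0,0]
    - [[0,0,0],0,0]
    - [[0,0,0],0,0]
    - [[0,0,0],0,0]

```text
clock: 12.63
eef_pos: [546.9, 36.5, 188.5]
tcp_rot: [3.141, 0.001, 2.801]
contact_force: [2.0, 0.9, 6.3]
opening: 0.109
```

Run:
```python
from h import *
g=wrist(); save(g,"w10.png",None,1.5)
g=grab("scene"); save(g,"scene10.png",(190,110,350,250),5)
```

```text
(no output)
```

View pics/w10.png

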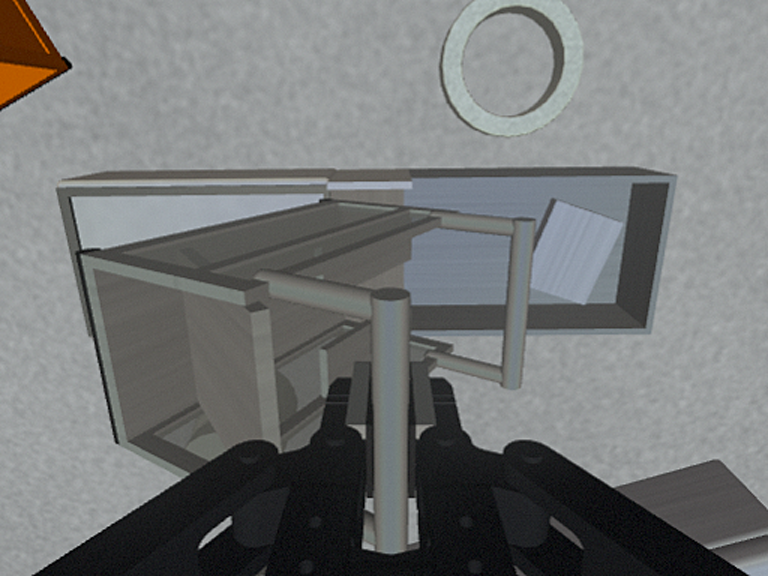

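View pics/scene10.png

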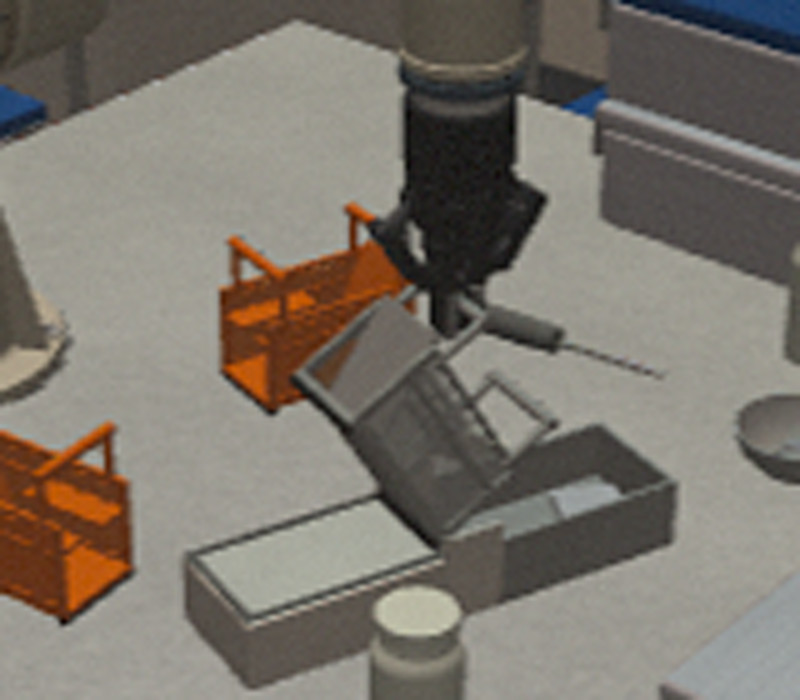

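The plate lies in the basket with its closed face up (wrist view, about 577,252: plain, no recess). Setting the tray back along the reversed arc.

Request:
servo_tool:
  rows:
    - [[-0.3,-0.83,0.18],0,0]
    - [[-0.3,-0.84,0.13],0,0]
    - [[-0.3,-0.85,0.09],0,0]
    - [[-0.3,-0.85,0.04],0,0]
    - [[-0.3,-0.85,-0.01],0,0]

```text
clock: 13.15
eef_pos: [530.6, -6.9, 192.2]
tcp_rot: [-3.141, -0.001, 2.801]
contact_force: [1.4, 0.4, 1.0]
opening: 0.111
```

Request:
servo_tool:
  rows:
    - [[-0.3,-0.85,-0.05],0,0]
    - [[-0.3,-0.84,-0.1],0,0]
    - [[-0.3,-0.84,-0.15],0,0]
    - [[-0.3,-0.83,-0.19],0,0]
    - [[-0.29,-0.82,-0.24],0,0]

```text
clock: 13.57
eef_pos: [515.8, -48.8, 184.7]
tcp_rot: [-3.141, -0.0, 2.801]
contact_force: [0.6, -0.9, 0.1]
opening: 0.108
```

Request:
servo_tool:
  rows:
    - [[-0.29,-0.81,-0.28],0,0]
    - [[-0.28,-0.79,-0.32],0,0]
    - [[-0.27,-0.77,-0.37],0,0]
    - [[-0.27,-0.75,-0.41],0,0]
    - [[-0.26,-0.73,-0.45],0,0]

```text
clock: 13.98
eef_pos: [502.3, -87.1, 166.3]
tcp_rot: [-3.142, -0.0, 2.801]
contact_force: [-0.4, -0.8, -0.9]
opening: 0.107
```

Request:
servo_tool:
  rows:
    - [[-0.26,-0.71,-0.49],0,0]
    - [[-0.24,-0.69,-0.53],0,0]
    - [[-0.24,-0.66,-0.56],0,0]
    - [[0,0,0],0,0]
    - [[-0.22,-0.63,-0.6],0,0]

```text
clock: 14.4
eef_pos: [493.4, -113.2, 145.1]
tcp_rot: [3.141, 0.0, 2.801]
contact_force: [-0.2, 1.0, -2.0]
opening: 0.104
```

Request:
servo_tool:
  rows:
    - [[-0.11,-0.3,-0.32],0,0]
    - [[-0.11,-0.3,-0.31],0,0]
    - [[0,0,0],0,0]
    - [[0,0,0],0,0]

```text
clock: 14.73
eef_pos: [490.8, -119.3, 138.5]
tcp_rot: [-3.142, -0.0, 2.801]
contact_force: [-1.4, -2.4, -0.5]
opening: 0.106
```

Run:
```python
from h import *
g=wrist(); save(g,"w11.png",None,1)
g=grab("scene"); save(g,"scene11.png",(190,110,350,250),5)
```

```text
(no output)
```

View pics/w11.png

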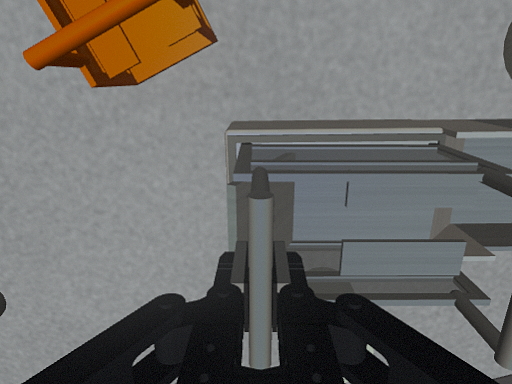

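View pics/scene11.png

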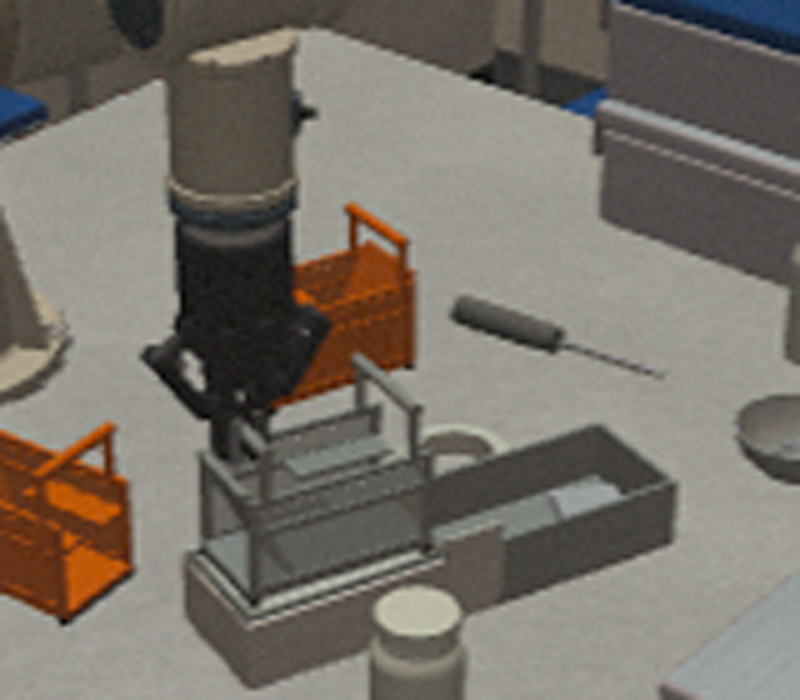

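The tray looks flat. Letting go, rising, and moving aside along the tray's line, away from the basket.

Request:
servo_tool:
  rows:
    - [[0,0,0],0,4.5]
    - [[0,0,0],0,4.5]
    - [[0,0,0],0,4.5]
    - [[0,0,2],0,4.5]
    - [[0,0,3],0,4.5]

```text
clock: 15.25
eef_pos: [488.9, -118.5, 186.9]
tcp_rot: [-3.141, -0.005, 2.801]
contact_force: [-0.1, 0.2, -0.2]
opening: 0.528
```

Request:
servo_tool:
  rows:
    - [[0,0,3],0,4.5]
    - [[-1,-2,2],0,4.5]
    - [[-1.5,-3,0],0,4.5]
    - [[-1.5,-3,0],0,4.5]
    - [[-1.5,-3,0],0,4.5]

```text
clock: 15.67
eef_pos: [435.6, -230.1, 239.5]
tcp_rot: [-3.141, 0.002, 2.802]
contact_force: [0.9, -0.4, -1.4]
opening: 0.525
```

Request:
servo_tool:
  rows:
    - [[-1.5,-3,0],0,4.5]
    - [[-1.5,-3,0],0,4.5]
    - [[-1.5,-3,0],0,4.5]
    - [[0,0,0],0,4.5]
    - [[0,0,0],0,4.5]

```text
clock: 16.08
eef_pos: [390.2, -320.3, 238.7]
tcp_rot: [3.141, 0.0, 2.798]
contact_force: [-0.2, -0.1, 0.4]
opening: 0.531
```

Run:
```python
from h import *
g=grab("top"); save(g,"top12.png",(185,140,305,210),6.5); c=cloud(g)
m=np.zeros(c.shape[:2],bool); m[140:210,185:305]=True
b=m&(c[...,2]>165)&(c[...,2]<195)
n,l,st,ce=cv2.connectedComponentsWithStats(b.astype(np.uint8),connectivity=8)
for i in range(1,n):
    if st[i,4]<15: continue
    p=c[l==i]; print(st[i],p.mean(0).round(1),cv2.minAreaRect(p[:,:2].astype(np.float32)))
s=grab("scene"); save(s,"scene12.png",None,1.5); save(s,"scene12c.png",(215,170,335,255),6.5)
```

```text
[250 161  11  24  77] [526.2 -12.8 177.8] ((526.318359375, -12.783042907714844), (9.836706161499023, 80.20848846435547), 70.24728393554688)
[283 172  11  25  75] [ 486.7 -117.2  178. ] ((489.00262451171875, -117.87323760986328), (9.206718444824219, 80.92052459716797), 70.4166488647461)
```

View pics/top12.png

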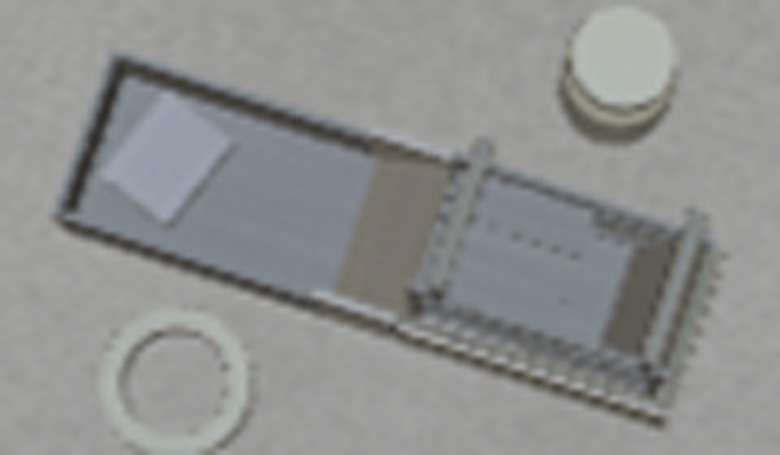

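View pics/scene12c.png

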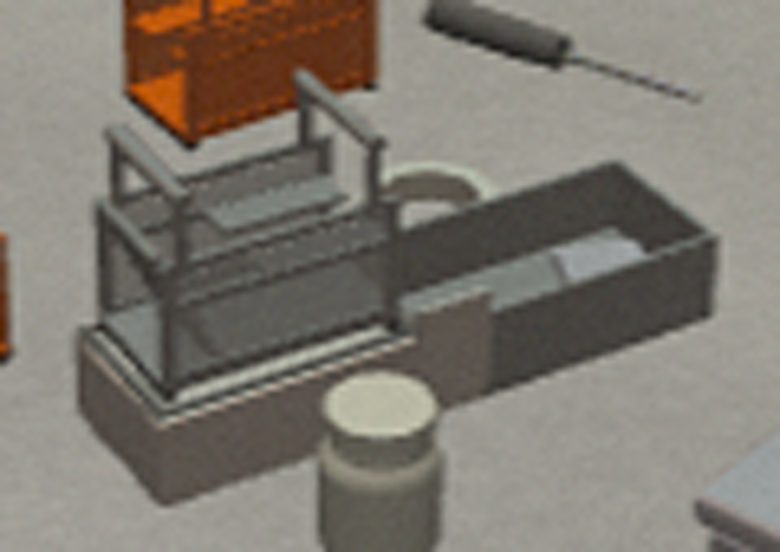

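View pics/scene12.png

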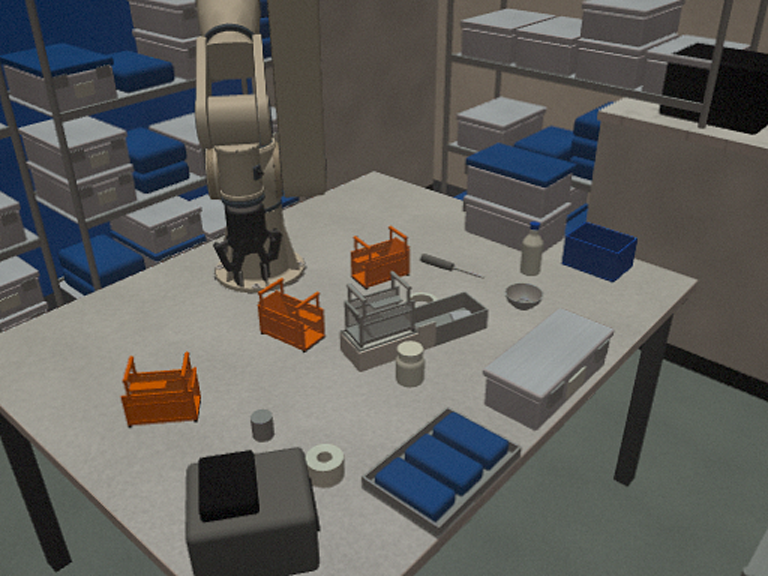

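Run:
```python
from h import *
g=grab("top"); c=cloud(g)
for uv in [(168,158),(150,180),(185,140),(280,200)]:
    u,v=int(185+uv[0]/6.5),int(140+uv[1]/6.5); print(uv,np.median(c[v-1:v+2,u-1:u+2].reshape(-1,3),0).round(1))
print(r.sense()["clock"]); print(r.sign_off())
```

```text
(168, 158) [589.1 149.5  20.8]
(150, 180) [579.2 156.9  18. ]
(185, 140) [600.2 138.6  20.9]
(280, 200) [568.9  85.    9. ]
16.2333
the job is handed in; nothing more can be done
None
```

The plate was turned over by rocking the tray, and it now lies hollow side down in the basket; I handed the job in at 16.2 s of the 61 s allowed. I lifted the spout handle to about 60° until the plate dropped into the gap, then set the tray flat and let go. Then I lifted the wall handle to about 60°, the plate slid out into the basket, and I set the tray flat again, let go and moved clear.

**Last checks:**
- **Plate:** it shows a plain closed face on top at z ≈ 18–21 mm, with the basket floor measured at 9 mm.
- **Tray:** both bars are level, at 177.8 and 178.0 mm, so it sits flat. It rests about 2 mm nearer the basket than at the start, about the stated play.
- **Everything else:** the bystanders and the orange look-alikes look unmoved in the pictures; I did not measure their positions.
- **Forces:** no contact-force reading at the end of a move went above about 8 N.

**Disagreements:**
- **Fingertips:** they ended about 29 mm higher than the stated tool geometry. My first grip therefore closed on air above the bar, without contact, and I corrected it from the camera depth.
- **Bar positions:** the wrist and top cameras differed by 1–3 mm on where the bars were.

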